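# Start a stirring run on the air-driven stirrer

## Task

Get the stirring run going: stand every white sample jar with an orange lid upright on the stirrer, each centred on its own ring, crank the air valve open until you feel its stop and then back it off a quarter turn, and set the speed slider level with the red pointer. Only when all that is done, slide the orange dust cover clear of the start button, press the button fully down, and slide the cover fully back over it. Leave the other things on the bench alone, and if a sample jar gets knocked off its ring, put it back.

Things in the scene. Friction and masses are not known exactly. Their poses are not given: they have to be found in the camera images.
- sample_1: sample jar: low, straight-sided, round white jar with an orange screw lid, 51 mm diameter over its whole height, 52 mm tall, 85 to 170 g. Origin at the centre of its underside, z up. All the sample jars are alike; two to four are present (None while absent)
- sample_2: sample jar: low, straight-sided, round white jar with an orange screw lid, 51 mm diameter over its whole height, 52 mm tall, 85 to 170 g. Origin at the centre of its underside, z up. All the sample jars are alike; two to four are present (None while absent)
- sample_3: sample jar: low, straight-sided, round white jar with an orange screw lid, 51 mm diameter over its whole height, 52 mm tall, 85 to 170 g. Origin at the centre of its underside, z up. All the sample jars are alike; two to four are present (None while absent)
- sample_4: sample jar: low, straight-sided, round white jar with an orange screw lid, 51 mm diameter over its whole height, 52 mm tall, 85 to 170 g. Origin at the centre of its underside, z up. All the sample jars are alike; two to four are present (None while absent)
- stirrer: air-driven magnetic stirrer: flat white square plate on a grey body, 240 x 240 mm, top 40 mm above the bench, fixed to the bench; four blue rings (62 mm across, with a centre cross) mark its stirring places. Blue hoses lead from its rear (+x) to an air outlet post, 48 mm diameter and 71 mm tall, 215 mm behind the centre. Origin under its centre; it may stand left or right of the console
- place_1 (a point): centre of one blue ring on the stirrer's flat top (40 mm above the bench); neighbouring rings are 90 mm apart. Any jar may stand on any ring
- place_2 (a point): centre of one blue ring on the stirrer's flat top (40 mm above the bench); neighbouring rings are 90 mm apart. Any jar may stand on any ring
- place_3 (a point): centre of one blue ring on the stirrer's flat top (40 mm above the bench); neighbouring rings are 90 mm apart. Any jar may stand on any ring
- place_4 (a point): centre of one blue ring on the stirrer's flat top (40 mm above the bench); neighbouring rings are 90 mm apart. Any jar may stand on any ring
- valve: brass gate valve on a steel plate, fixed, on the console's other side from the stirrer; its red spoked handwheel (132 mm across, rim top 122 mm above the bench) turns about the vertical axis through this origin, which lies on the bench. The stem with a yellow tip rises in the hub as it opens, to 148 mm at most. An air outlet post (48 mm diameter, 71 mm tall) stands 200 mm behind it (+x)
- crank (a point): middle of the black crank grip that stands upright on the wheel's rim, 60 mm from the wheel's axis: round, 22 mm diameter, from 127 to 172 mm above the bench (this point 150 mm); the grip revolves freely on its pin, so it can be led round in circles with the gripper's orientation kept
- wheel (a joint): turn of the handwheel in rad: 0 = valve shut, growing counter-clockwise seen from above (opening). It stays where it is left and takes about 3 N at the crank grip. The open stop, at roughly 17.5 rad (2.8 turns), is hard and felt as a sudden rise of the resistance well above 8 N; the valve stands partly open at the start, one and a half to two and a half turns short of that stop
- console: blue control box, 170 mm (x) x 240 mm (y) x 70 mm tall, fixed to the bench, with slider, button and cover on its flat top. Origin under its centre; its y axis is the direction in which the slider and the cover move
- slider_top (a point): centre of the top of the speed slider's grip: black block 26 mm (console x) x 13 mm (console y) x 22 mm tall with a white line, standing 2 mm over the console top (this point 94 mm above the bench)
- speed_slider (a joint): position of the speed slider along the console's +y in m, 0 (slowest) to 0.12; it stays where it is left (friction about 1.5 N)
- pointer_tip (a point): tip of the red set pointer clipped on the slider's scale on the robot's side of the track, about 23 mm from the track's centre line; its y along the console is the speed to be set
- cover_grip (a point): centre of the top of the ridge on the orange dust cover, 101 mm above the bench: ridge 36 mm (console x) x 10 mm (console y) x 15 mm tall, across the middle of a 60 x 62 mm cover plate whose top is 86 mm above the bench
- dust_cover (a joint): travel of the dust cover along the console's +y in m: 0 = shut, over the button; 0.07 = fully open, the button free. It stays where it is left (friction about 1.5 N); it stands shut at the start
- button_top (a point): centre of the top of the green start button, 28 mm diameter, 80 mm above the bench, hidden below the dust cover while that is shut
- start_button (a joint): travel of the start button downward in m, 0 to 0.005; springs back; about 5 N to hold it fully down
- amber_bottle: brown bottle with black cap standing between the console and one of its neighbours, 51 mm diameter, 102 mm tall; to be left alone. Origin at the centre of its underside
- buffer_bottle: clear bottle with blue cap standing on the other side of the console, 56 mm diameter, 107 mm tall; to be left alone. Origin at the centre of its underside
Mind the look-alikes: they are no part of the job. Leave any pink look-alike of the sample_4 alone.

How it is judged:
On the way, in this order (a step that is already met when the one before it is completed fails the run):
1. the air valve is opened to its stop (value of joint wheel above 17.48 rad), for 0.05 s.
2. the wheel is backed off a quarter turn from the stop (within 20 degrees) and left (value of joint wheel between 15.6792 and 16.3792 rad and velocity of joint wheel between -0.3 and 0.3 rad/s), for 0.3 s.
3. the uncovered start button is pressed fully down with every jar upright on the stirrer (within 55 mm of a ring), the valve backed off and the slider at the pointer (value of joint start_button above 0.0038 m and value of joint dust_cover above 0.05 m and value of joint wheel between 15.6792 and 16.3792 rad and y of slider_top in the frame of pointer_tip between -0.006 and 0.006 m and (distance between sample_1 and place_1 below 0.055 m or distance between sample_1 and place_2 below 0.055 m or distance between sample_1 and place_3 below 0.055 m or distance between sample_1 and place_4 below 0.055 m) and angle between each of sample_1, sample_2, sample_3, sample_4's own z axis and vertical below 0.12 rad and (distance between sample_2 and place_1 below 0.055 m or distance between sample_2 and place_2 below 0.055 m or distance between sample_2 and place_3 below 0.055 m or distance between sample_2 and place_4 below 0.055 m) and (distance between sample_3 and place_1 below 0.055 m or distance between sample_3 and place_2 below 0.055 m or distance between sample_3 and place_3 below 0.055 m or distance between sample_3 and place_4 below 0.055 m) and (distance between sample_4 and place_1 below 0.055 m or distance between sample_4 and place_2 below 0.055 m or distance between sample_4 and place_3 below 0.055 m or distance between sample_4 and place_4 below 0.055 m)), for 0.05 s.
At the end, for the whole second after the job is handed in: every sample jar stands upright and at rest within 13 mm of a ring's centre; the wheel is a quarter turn (within 20 degrees) short of its open stop; the slider is level with the red pointer within 6 mm; the dust cover is shut within 5 mm; the button is up ((distance between sample_1 and place_1 below 0.013 m or distance between sample_1 and place_2 below 0.013 m or distance between sample_1 and place_3 below 0.013 m or distance between sample_1 and place_4 below 0.013 m) and angle between each of sample_1, sample_2, sample_3, sample_4's own z axis and vertical below 0.12 rad and linear speed of each of sample_1, sample_2, sample_3, sample_4 below 0.03 m/s and (distance between sample_2 and place_1 below 0.013 m or distance between sample_2 and place_2 below 0.013 m or distance between sample_2 and place_3 below 0.013 m or distance between sample_2 and place_4 below 0.013 m) and (distance between sample_3 and place_1 below 0.013 m or distance between sample_3 and place_2 below 0.013 m or distance between sample_3 and place_3 below 0.013 m or distance between sample_3 and place_4 below 0.013 m) and (distance between sample_4 and place_1 below 0.013 m or distance between sample_4 and place_2 below 0.013 m or distance between sample_4 and place_3 below 0.013 m or distance between sample_4 and place_4 below 0.013 m) and value of joint wheel between 15.6792 and 16.3792 rad and y of slider_top in the frame of pointer_tip between -0.006 and 0.006 m and value of joint dust_cover below 0.005 m and value of joint start_button below 0.001 m); the robot touches nothing.
It fails at once if the start button is pressed while the valve is not backed off from its stop or the slider is not at the pointer (value of joint start_button above 0.003 m and not (value of joint wheel between 15.6792 and 16.3792 rad and y of slider_top in the frame of pointer_tip between -0.006 and 0.006 m)).
It fails at once if a thing that is to be left alone is moved more than 30 mm (distance of any of amber_bottle, buffer_bottle from where it was at the start of the episode above 0.03 m).
Of sample_1, sample_2, sample_3, sample_4 only 2 to 4 are there at a start; the rules pass over those that are not, and their reading is None.
At some moment in a run one of sample_1, sample_2, sample_3, sample_4 may be knocked a few centimetres aside while the robot is not near it.
It also fails if it takes over 210 s, if anything falls off the work surface, if the arm or the gripper's body presses on something with over 40 N, if the wrist force passes 120 N, or if a joint passes its speed limit or range.

## Robot

A 6-joint arm with a two-finger parallel gripper is mounted at the origin on a cart in front of the work surface, level with it; the furniture and walls round the work are solid. World frame = base frame: x ahead of the robot, y to its left, z up, the work surface at z = 0. Lengths are in m, angles in rad, forces in N, time in s.
With the tool pointing down it reaches from about 0.3 to 1 m from the base axis. Payload 5.1 kg.
Tool frame: the origin (TCP) lies midway between the tips of the shut fingers; the grasp point (between the pads) lies 19 mm behind it (grip_depth is the distance from the TCP to the grasp point, in m); z points along the fingers, y is the line along which they close (so a half turn about z gives the same grasp; the last joint's range is limited). The gripper opens to 95 mm and grips with 3 to 60 N. Pads are 20 mm wide; open, the fingers measure 119 mm over their backs; the gripper's body (75 mm by 180 mm) begins 59 mm behind the grasp point.
Start: joints at [1.145, 0.124, 1.65, -0, 1.367, -0.083], TCP at [0.219, 0.612, 0.215] pointing down, gripper open.
Joint ranges: [-2.61, 2.61], [-1.02, 2.33], [0.03, 2.71], [-1.35, 4.49], [0.32, 2.68], [-2.91, 2.91]. Speed limits (rad/s): [2.57, 2.57, 3.14, 3.14, 3.14, 3.14].

## Interface

Orientations are given as a unit quaternion [x, y, z, w].
In Python, from cell import read_state, grab_frame, camera_params, sign_off, trace, spot_point, grip_depth gives the robot as it stands.
- The arm moves only by the tool send_rows, never from a script. Its argument "moves" is a list of rows, each a list of 4 numbers: the shift along the world's x, y, z as a fraction of full scale, then the turn about the world's z as a fraction of full scale. A call has exactly 5 rows; each row is the pose to reach, as a shift and turn from the pose commanded when the call began; what a row does not reach only later rows make up. Full scale, the value 1, is 1000 mm for a shift and 0.5 rad for a turn. A row lasts 1/10 s, in which the tool goes at most 50 mm and 8.59 degrees, less where a joint would pass 70% of its speed; a pose out of reach is approached as far as the arm can. A call with a number of a shift or a turn outside -1 to 1 is refused whole. A call with a gripper value outside its range is refused whole. "fingers" is the closure, from -1 (fully open) to 1 (shut), so that 0 is half open, set as the call begins (left out, the last holds). The fingers move at their own pace and stop on an object; the grip force is fixed at half the most. Time passes only in rows, so rows that repeat a pose let the fingers close, or fill a call up. It gives the time, the measured TCP pose, the force, the opening and the grip force at its end, in the units of the state.
- read_state(): the state, without advancing time (a new reading comes with each control period).
- grab_frame(name): name is "side" or "top" or "wrist"; returns (picture, depth): 384x512x3 uint8, red, green, blue; 384x512 float32, m along the optical axis (not along the pixel's ray), 0 where there is no reading.
- camera_params(name): a dict with "fx", "fy", "cx", "cy" (pixels), "R" (3x3) and "t" (3): a world point X has camera coordinates R X + t. Camera axes: x right, y down, z forward; pixel columns grow to the right and rows downward; lengths in m; the calibration is good to about 2 mm. A picture is of the moment at which its call begins: read the wrist's pose just before it. camera_params takes no time and is no camera call; for the wrist camera it gives the pose at the moment of the call.
- sign_off(): hands the job in; it is judged then, once.
Trained networks look in the newest picture that a camera, given by its name, has taken for a name from the list of things; names that differ only in an ending like _2 or _b are one class to them, and where a whole thing is asked for, a point or a joint stands for the part that bears it (a point fixed in the world has none). Each returns a list of dicts, best first, with "p" (0 to 1); they miss things now and then, are a little off and sometimes report something else, mostly with a low value. They report only what shows in the picture. A call takes as long as a camera call. They do not tell look-alikes from the thing itself.
- trace(thing, camera): "region" (384x512 bool, what is visible of it) and "box" ([centre column, centre row, width, height] in pixels, round what is visible of it).
- spot_point(thing, camera): "centre" ([column, row] in pixels: a listed point, or the origin of a listed thing).
The state is a dict: "clock": time; "joint_positions": joint angles; "qd": joint speeds; "joint_efforts": joint torques, N m; "tcp_pos": TCP position; "orientation": TCP orientation; "contact_force": force on the tool from outside, world axes, zero at the start; "torque": the same for the moment, N m; "gripper_width": finger opening in m; "finger_force": force on a finger pad.
Only numpy, scipy, OpenCV 4.12 (cv2) and the standard library are available. Lean on these libraries where they do the work, as an engineer would, in place of code of your own. Each camera call takes 0.05 s, during which the arm holds its last target. There are 200 camera calls.

## Working session

There is one attempt and no reset: what is moved stays moved. The work goes in short steps, Python scripts to look and compute and a tool call to move; the robot and the scene stay as the last step left them, time stands still between calls to the robot, and variables do not carry over. Pictures are saved under pics/ and viewed, at most 14 in all, crops included, and the job is handed in when it is done.

Besides the shell and the picture viewer there is one more tool, called as a command line: name --pt "numbers of a row" for each row, then --argument value for the rest. send_rows: Moves the arm, as the interface text tells. Shift numbers are shares of 1000 mm and turn numbers shares of 0.5 rad, none past 1 either way. Its arguments: {"type":"object","properties":{"moves":{"type":"array","items":{"type":"array","items":{"type":"number"}}},"fingers":{"type":"number"}},"required":["moves"]}

```bash
ls; mkdir -p pics; cat > h.py <<'E'
import numpy as np, cv2
from cell import *
def save(n,im): cv2.imwrite('pics/'+n+'.png',im[:,:,::-1])
def px2w(cam,u,v,z=None,d=None,P=None):
    P=P or camera_params(cam); R=np.array(P['R']);t=np.array(P['t'])
    r=np.array([(u-P['cx'])/P['fx'],(v-P['cy'])/P['fy'],1.0])
    C=-R.T@t; D=R.T@r
    return C+D*(d if d is not None else (z-C[2])/D[2])
E
python3 - <<'E'
from h import *
print(read_state())
ims=[]
for c in ('top','side'):
    im,d=grab_frame(c); ims.append(im); np.save(c+'d.npy',d); np.save(c+'.npy',im)
    save(c+'0',im)
    for n in ['sample_1','stirrer','place_1','valve','crank','console','slider_top','pointer_tip','cover_grip','amber_bottle','buffer_bottle']:
        o=spot_point(n,c)
        zz={'place_1':.04,'crank':.15,'slider_top':.094,'pointer_tip':.075,'cover_grip':.101}.get(n,0)
        print(c,n,[(round(x['p'],2),np.round(x['centre']).astype(int).tolist(),np.round(px2w(c,*x['centre'],z=zz),3).tolist()) for x in o if x['p']>.15])
    P=camera_params(c);print(np.round(-np.array(P['R']).T@P['t'],3),P['fx'])
E
```

```text
pics
{'clock': 0.0, 'joint_positions': array([ 1.14540030e+00,  1.24479198e-01,  1.65165236e+00, -3.12845565e-05,
        1.36748137e+00, -8.26251126e-02]), 'qd': array([ 0.00021136,  0.00080767,  0.00106143, -0.0006729 ,  0.00040869,
        0.00065598]), 'joint_efforts': array([-1.45646231e-03, -4.17613542e+01, -3.59923446e+01,  7.72848492e-02,
        4.90566005e-02, -1.86446964e-04]), 'tcp_pos': array([0.21825378, 0.61159274, 0.2134166 ]), 'orientation': array([ 1.70544459e-01,  9.85349464e-01, -9.81568891e-04, -2.39008662e-04]), 'contact_force': array([ 0.14657007, -0.37810964,  1.02494231]), 'torque': array([-0.02555221, -0.00561006,  0.02950222]), 'finger_force': 0.0, 'gripper_width': 0.0950943814468722}
top sample_1 [(0.73, [252, 236], [0.439, 0.031, 0.0]), (0.64, [274, 225], [0.479, -0.051, 0.0]), (0.61, [204, 242], [0.422, 0.209, 0.0]), (0.54, [294, 236], [0.436, -0.124, 0.0]), (0.47, [230, 220], [0.502, 0.111, 0.0])]
top stirrer [(0.67, [344, 213], [0.517, -0.316, 0.0])]
top place_1 [(0.71, [338, 201], [0.557, -0.289, 0.04]), (0.67, [336, 228], [0.458, -0.276, 0.04]), (0.6
[... 948 characters left out ...]
564, -0.362, 0.04]), (0.59, [260, 328], [0.468, -0.355, 0.04])]
side valve [(0.85, [204, 182], [0.54, 0.313, 0.0])]
side crank [(0.6, [192, 140], [0.523, 0.347, 0.15])]
side console [(0.8, [278, 228], [0.664, -0.029, 0.0]), (0.41, [211, 271], [0.434, -0.117, 0.0])]
side slider_top [(0.66, [206, 183], [0.507, 0.151, 0.094]), (0.52, [269, 211], [0.624, -0.057, 0.094])]
side pointer_tip []
side cover_grip [(0.81, [296, 204], [0.702, -0.066, 0.101]), (0.62, [193, 236], [0.404, -0.087, 0.101]), (0.25, [274, 322], [0.48, -0.395, 0.101])]
side amber_bottle [(0.72, [262, 182], [0.725, 0.225, 0.0])]
side buffer_bottle [(0.58, [328, 262], [0.724, -0.209, 0.0])]
[ 0.274 -0.818  0.701] 380.7386452493953
```

```bash
python3 - <<'E'
from h import *
t=np.load('top.npy');s=np.load('side.npy')
save('topc',cv2.resize(t[130:280,110:400],None,fx=2.7,fy=2.7,interpolation=cv2.INTER_CUBIC))
save('sidec',cv2.resize(s[110:350,140:360],None,fx=2.5,fy=2.5,interpolation=cv2.INTER_CUBIC))
E
```

```text
(no output)
```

View pics/topc.png

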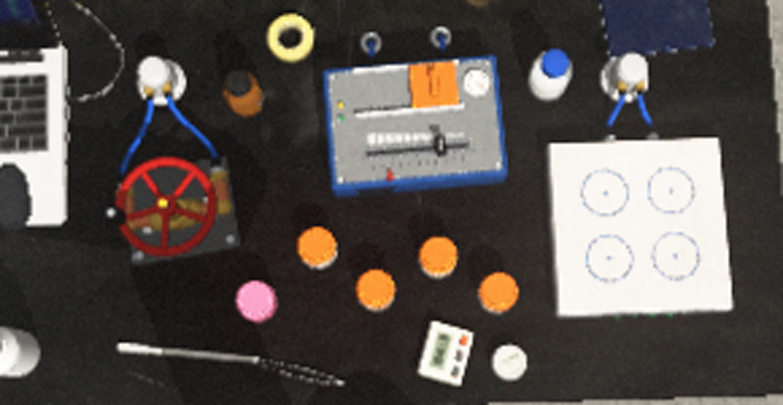

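View pics/sidec.png

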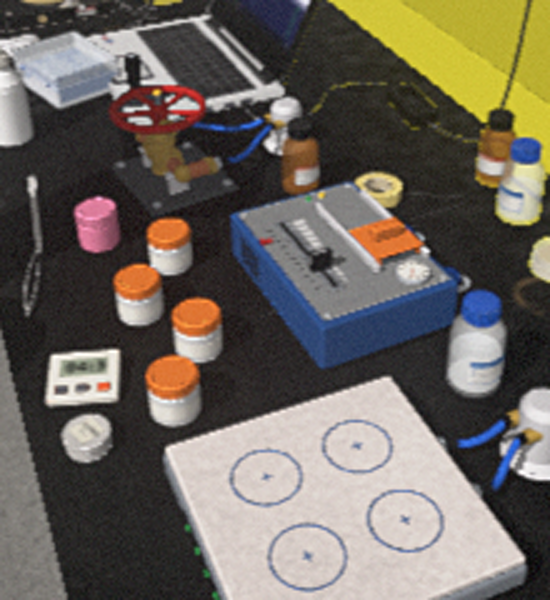

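The top crop shows five round lids. Four are orange, at full-frame px (227,221), (249,237), (272,225) and (295,238), with white bodies, so they are the samples. The one at (205,241) is pink: the look-alike, to be left alone. The four rings are free, the slider is right of the red pointer, and the valve is on the left.

```bash
cat >> h.py <<'E'
def cloud(cam,im,d,P=None):
    P=P or camera_params(cam); R=np.array(P['R']);t=np.array(P['t'])
    v,u=np.mgrid[:384,:512]
    X=np.stack([(u-P['cx'])/P['fx']*d,(v-P['cy'])/P['fy']*d,d],-1)
    W=(X-t)@R; W[d<=0]=np.nan
    return W
def circ(p):
    A=np.c_[2*p[:,:2],np.ones(len(p))];s=np.linalg.lstsq(A,(p[:,:2]**2).sum(1),rcond=None)[0]
    return s[:2],np.sqrt(s[2]+s[:2]@s[:2])
E
python3 - <<'E'
from h import *
for c in ('top','side'):
    im=np.load(c+'.npy');d=np.load(c+'d.npy');W=cloud(c,im,d)
    hsv=cv2.cvtColor(im,cv2.COLOR_RGB2HSV);H,S,V=hsv[...,0],hsv[...,1],hsv[...,2]
    x,y,z=W[...,0],W[...,1],W[...,2]
    org=(H>5)&(H<16)&(S>190)&(V>150)&(z<.065)&(z>.044)&(x<.56)
    n,l,st,ce=cv2.connectedComponentsWithStats(org.astype(np.uint8))
    for i in range(1,n):
        if st[i,4]>20:
            p=W[l==i]; e,r=cv2.minEnclosingCircle(p[:,:2].astype(np.float32)); print(c,'jar',st[i,4],np.round(e,3),round(r,4),'z',np.round(np.median(p[:,2]),4), ce[i].round())
    red=((H<5)|(H>175))&(S>150)&(V>80)&(z>.09)&(z<.14)&(y>.2)
    p=W[red]; cc,r=circ(p[np.hypot(*(p[:,:2]-np.median(p[:,:2],0)).T)>.045]); 
    for k in range(3):
        rr=np.hypot(*(p[:,:2]-cc).T);cc,r=circ(p[abs(rr-r)<.012])
    e,r2=cv2.minEnclosingCircle(p[:,:2].astype(np.float32))
    print(c,'wheel',cc,r,np.round(e,4),r2,len(p))
    blk=(np.hypot(x-cc[0],y-cc[1])<.085)&(z>.14)&(z<.185)&(V<80)
    q=W[blk]; print(c,'crank',len(q),np.round(np.median(q,0),4) if len(q) else '', np.round(q.min(0),3) if len(q) else '', np.round(q.max(0),3)if len(q) else '')
    ptr=((H<6)|(H>174))&(S>140)&(V>80)&(z>.06)&(z<.1)&(abs(y)<.15)&(x>.5)&(x<.66)
    q=W[ptr];print(c,'ptr',len(q),np.round(q.mean(0),4) if len(q) else '')
    blu=(H>95)&(H<125)&(S>100)&(z>.03)&(z<.05)&(y<-.22)&(x<.62)
E
```

```text
top jar 103 [0.495 0.12 ] 0.0245 z 0.0509 [227. 220.]
top jar 104 [ 0.478 -0.044] 0.0241 z 0.0505 [272. 224.]
top jar 99 [0.436 0.041] 0.0244 z 0.0504 [249. 236.]
top jar 112 [ 0.426 -0.123] 0.0243 z 0.0514 [295. 237.]
top wheel [0.54267829 0.30820707] 0.05929693408008688 [0.5435 0.3084] 0.06567201763391495 466
top crank 32 [0.5232 0.3626 0.1674] [0.517 0.356 0.141] [0.536 0.373 0.172]
top ptr 3 [0.5849 0.0178 0.0738]
side jar 126 [0.496 0.116] 0.0259 z 0.0495 [207. 202.]
side jar 148 [0.439 0.041] 0.0263 z 0.0496 [194. 222.]
side jar 173 [ 0.479 -0.047] 0.0246 z 0.0497 [218. 235.]
side jar 202 [ 0.429 -0.125] 0.0252 z 0.0496 [208. 259.]
side wheel [0.53523003 0.29079513] 0.045454904662151074 [0.6311 0.6898] 0.4617565870285034 312
side crank 51 [0.5284 0.358  0.1566] [0.521 0.353 0.141] [0.539 0.37  0.171]
side ptr 6 [0.5846 0.0161 0.0734]
```

send_rows --pt "0.04 -0.045 0.02 0" --pt "0.08 -0.09 0.04 0" --pt "0.12 -0.13 0.06 0" --pt "0.14 -0.17 0.08 0" --pt "0.14 -0.17 0.08 0" --fingers 0.2

```text
clock: 1.7
tcp_pos: [0.3601, 0.4403, 0.2963]
orientation: [0.171, 0.985, 0.001, 0.001]
contact_force: [0.5, 0.1, 0.8]
gripper_width: 0.0603
finger_force: 0.0
```

```bash
python3 - <<'E'
from h import *
P=camera_params('wrist');s=read_state();im,d=grab_frame('wrist');W=cloud('wrist',im,d,P)
print(s['tcp_pos'],-np.array(P['R']).T@P['t'],P['R'][2])
V=im.max(-1);x,y,z=np.moveaxis(W,-1,0)
b=(np.hypot(x-.5435,y-.3083)<.085)&(z>.145)&(z<.185)
q=W[b];print(len(q),np.median(q,0),np.nanmin(q,0),np.nanmax(q,0))
hsv=cv2.cvtColor(im,cv2.COLOR_RGB2HSV);H,S=hsv[...,0],hsv[...,1]
p=W[((H<5)|(H>175))&(S>150)&(z>.1)&(z<.13)&(y<.42)];
if len(p)>50: print(len(p),cv2.minEnclosingCircle(p[:,:2].astype(np.float32)))
save('w0',im)
E
```

```text
[0.36009097 0.44028662 0.29631117] [0.29847019 0.46373461 0.46649966] [ 0.22466442 -0.07910945 -0.97121964]
  return _methods._mean(a, axis=axis, dtype=dtype,
  ret = um.true_divide(
Traceback (most recent call last):
ValueError: zero-size array to reduction operation fmin which has no identity
```

send_rows --pt "0.045 -0.03 0 0" --pt "0.09 -0.06 0 0" --pt "0.12 -0.08 0 0" --pt "0.12 -0.08 0 0" --pt "0.12 -0.08 0 0"

```text
clock: 2.25
tcp_pos: [0.4788, 0.3618, 0.2943]
orientation: [0.171, 0.985, -0.0, -0.0]
contact_force: [0.3, 0.4, 0.0]
gripper_width: 0.0384
finger_force: 0.0
```

```bash
python3 - <<'E'
from h import *
P=camera_params('wrist');s=read_state();im,d=grab_frame('wrist');W=cloud('wrist',im,d,P)
save('w1',im)
print(s['tcp_pos'],s['contact_force'])
V=im.max(-1);x,y,z=np.moveaxis(W,-1,0)
b=(np.hypot(x-.5435,y-.3083)<.085)&(z>.162)&(z<.185)
q=W[b];print(len(q),np.median(q,0),np.min(q,0),np.max(q,0), cv2.minEnclosingCircle(q[:,:2].astype(np.float32)))
hsv=cv2.cvtColor(im,cv2.COLOR_RGB2HSV);H,S=hsv[...,0],hsv[...,1]
p=W[((H<5)|(H>175))&(S>150)&(z>.1)&(z<.13)&(y<.42)];
if len(p)>50: print(len(p),cv2.minEnclosingCircle(p[:,:2].astype(np.float32)))
E
```

```text
[0.4788173  0.36179577 0.29429177] [0.31418885 0.37544504 0.00133384]
338 [0.52657062 0.36962717 0.17155864] [0.5188591  0.35895645 0.16209915] [0.53813271 0.37969112 0.17528426] ((0.5292510986328125, 0.36948782205581665), 0.010998323559761047)
2213 ((0.5448126792907715, 0.31219813227653503), 0.06575809419155121)
```

View pics/w1.png

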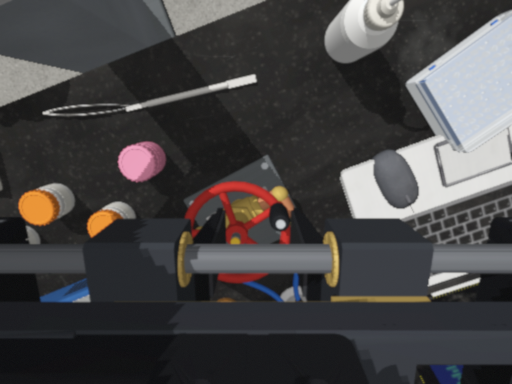

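Wrist picture: crank at (281,218), clear of the pink jar at (141,161); the measured circles match the expected radii. I'll go down onto the crank with the fingers 60 mm apart.

send_rows --pt "0.024 0.002 0 0" --pt "0.048 0.004 0 0" --pt "0.048 0.004 0 0" --pt "0.048 0.004 -0.04 0" --pt "0.048 0.004 -0.08 0" --fingers -0.26

```text
clock: 2.8
tcp_pos: [0.5259, 0.368, 0.216]
orientation: [0.17, 0.986, 0.002, 0.002]
contact_force: [0.8, 0.5, -0.7]
gripper_width: 0.0593
finger_force: 0.0
```

send_rows --pt "0 0 -0.03 0" --pt "0 0 -0.06 0" --pt "0 0 -0.082 0" --pt "0 0 -0.082 0" --pt "0 0 -0.082 0"

```text
clock: 3.3
tcp_pos: [0.5254, 0.367, 0.1331]
orientation: [0.17, 0.985, -0.0, -0.0]
contact_force: [-0.2, -0.3, 0.5]
gripper_width: 0.0604
finger_force: 0.0
```

send_rows --pt "0 0 0 0" --pt "0 0 0 0" --pt "0 0 0 0" --pt "0 0 0 0" --pt "0 0 0 0" --fingers 1

```text
clock: 3.8
tcp_pos: [0.5269, 0.3666, 0.1331]
orientation: [0.171, 0.985, 0.001, 0.0]
contact_force: [3.0, 7.2, 0.0]
gripper_width: 0.0254
finger_force: 3.4
```

```bash
python3 - <<'E'
from h import *
s=read_state();print(s)
E
```

```text
{'clock': 3.8, 'joint_positions': array([ 5.23959450e-01,  1.66758082e-01,  1.74331357e+00,  6.97769592e-04,
        1.23003753e+00, -7.03970526e-01]), 'qd': array([ 0.00586092,  0.00129737, -0.01221716,  0.03841731, -0.04738644,
        0.00050952]), 'joint_efforts': array([-1.70460027e+00, -4.24315238e+01, -3.25408924e+01, -1.03826791e+00,
        1.33369625e+00,  1.68645778e-02]), 'tcp_pos': array([0.52685186, 0.36655824, 0.13313367]), 'orientation': array([1.70709282e-01, 9.85321106e-01, 7.27761123e-04, 3.58780247e-04]), 'contact_force': array([2.97479291, 7.24076502, 0.01365399]), 'torque': array([ 1.15232534, -0.36458122,  0.0298216 ]), 'finger_force': 3.444155752658844, 'gripper_width': 0.025359435513403708}
```

send_rows --pt "0 0.001 0 0" --pt "0 0.002 0 0" --pt "0 0.002 0 0" --pt "0 0.002 0 0" --pt "0 0.002 0 0"

```text
clock: 4.3
tcp_pos: [0.527, 0.3677, 0.1331]
orientation: [0.171, 0.985, -0.0, 0.0]
contact_force: [1.8, -2.9, 4.3]
gripper_width: 0.0219
finger_force: 30.0
```

```bash
cat > wh.py <<'E'
from h import *
import sys
# args: centre x y, r, start angle, step, n calls
cx,cy,r,th,st,n=map(float,sys.argv[1:])
for k in range(int(n)):
    p0=np.array([np.cos(th),np.sin(th)])*r
    print(k,round(th,3),[[round(float(v),4) for v in (np.array([np.cos(th+st*(i+1)),np.sin(th+st*(i+1))])*r-p0)] for i in range(5)])
    th+=5*st
E
python3 wh.py .5443 .3103 .06 1.862 .3 4
```

```text
0 1.862 [[-0.0162, -0.0077], [-0.0294, -0.0198], [-0.0385, -0.0352], [-0.0426, -0.0527], [-0.0413, -0.0706]]
1 3.362 [[0.0065, -0.0167], [0.0176, -0.0308], [0.0324, -0.0409], [0.0496, -0.0462], [0.0675, -0.0462]]
2 4.862 [[0.0171, 0.0053], [0.0319, 0.0154], [0.0431, 0.0295], [0.0496, 0.0462], [0.0509, 0.0641]]
3 6.362 [[-0.0041, 0.0175], [-0.0131, 0.0329], [-0.0263, 0.0451], [-0.0425, 0.0527], [-0.0603, 0.0553]]
```

send_rows --pt "-0.016 -0.008 0 0" --pt "-0.029 -0.02 0 0" --pt "-0.038 -0.035 0 0" --pt "-0.043 -0.053 0 0" --pt "-0.041 -0.071 0 0"

```text
clock: 4.8
tcp_pos: [0.4857, 0.2981, 0.1331]
orientation: [0.17, 0.985, 0.002, 0.001]
contact_force: [5.2, 5.1, -0.6]
gripper_width: 0.0216
finger_force: 30.0
```

send_rows --pt "0.006 -0.017 0 0" --pt "0.018 -0.031 0 0" --pt "0.032 -0.041 0 0" --pt "0.05 -0.046 0 0" --pt "0.067 -0.046 0 0"

```text
clock: 5.3
tcp_pos: [0.5528, 0.2507, 0.133]
orientation: [0.171, 0.985, 0.0, -0.001]
contact_force: [-4.0, 4.9, 5.6]
gripper_width: 0.0215
finger_force: 30.0
```

send_rows --pt "0.017 0.006 0 0" --pt "0.031 0.016 0 0" --pt "0.042 0.03 0 0" --pt "0.049 0.046 0 0" --pt "0.05 0.064 0 0"

```text
clock: 5.8
tcp_pos: [0.6045, 0.3139, 0.1331]
orientation: [0.171, 0.985, -0.001, 0.001]
contact_force: [-0.9, -3.7, 6.0]
gripper_width: 0.0216
finger_force: 30.0
```

send_rows --pt "-0.004 0.017 0 0" --pt "-0.013 0.032 0 0" --pt "-0.026 0.044 0 0" --pt "-0.042 0.052 0 0" --pt "-0.06 0.055 0 0"

```text
clock: 6.3
tcp_pos: [0.542, 0.3704, 0.1331]
orientation: [0.17, 0.985, -0.001, 0.001]
contact_force: [4.2, -8.0, 5.9]
gripper_width: 0.0215
finger_force: 30.0
```

```bash
python3 wh.py .5443 .3103 .06 7.862 .3 5;  python3 - <<'E'
from h import *
s=read_state();print(np.arctan2(s['tcp_pos'][1]-.3105,s['tcp_pos'][0]-.5443)+2*np.pi)
E
```

```text
0 7.862 [[-0.0177, -0.0028], [-0.0338, -0.0108], [-0.0468, -0.0231], [-0.0556, -0.0387], [-0.0594, -0.0562]]
1 9.362 [[0.0016, -0.0179], [0.0083, -0.0345], [0.0197, -0.0483], [0.0347, -0.0582], [0.0519, -0.0632]]
2 10.862 [[0.0179, 0.0003], [0.035, 0.0059], [0.0496, 0.0162], [0.0605, 0.0305], [0.0667, 0.0473]]
3 12.362 [[0.001, 0.0179], [-0.0034, 0.0353], [-0.0127, 0.0506], [-0.0261, 0.0625], [-0.0424, 0.0699]]
4 13.862 [[-0.0178, 0.0022], [-0.0355, -0.0009], [-0.0514, -0.0091], [-0.0642, -0.0216], [-0.0727, -0.0374]]
7.892011758974445
```

send_rows --pt "-0.017 -0.004 0 0" --pt "-0.033 -0.012 0 0" --pt "-0.046 -0.024 0 0" --pt "-0.055 -0.039 0 0" --pt "-0.058 -0.057 0 0"

```text
clock: 6.8
tcp_pos: [0.4844, 0.3139, 0.1331]
orientation: [0.17, 0.985, 0.002, 0.002]
contact_force: [9.6, 3.8, -0.5]
gripper_width: 0.0215
finger_force: 30.0
```

send_rows --pt "0.002 -0.018 0 0" --pt "0.008 -0.034 0 0" --pt "0.02 -0.048 0 0" --pt "0.035 -0.058 0 0" --pt "0.052 -0.063 0 0"

```text
clock: 7.3
tcp_pos: [0.5352, 0.2509, 0.133]
orientation: [0.171, 0.985, 0.001, -0.002]
contact_force: [-2.2, 5.9, 5.7]
gripper_width: 0.0216
finger_force: 30.0
```

```bash
python3 wh.py .5443 .3103 .06 10.862 .2 6
```

```text
0 10.862 [[0.012, -0.0004], [0.0238, 0.0016], [0.035, 0.0059], [0.0451, 0.0123], [0.0537, 0.0206]]
1 11.862 [[0.0068, 0.0099], [0.0115, 0.0209], [0.014, 0.0326], [0.014, 0.0446], [0.0117, 0.0563]]
2 12.862 [[-0.0046, 0.0111], [-0.0113, 0.021], [-0.0199, 0.0294], [-0.0299, 0.0359], [-0.0411, 0.0403]]
3 13.862 [[-0.0118, 0.0021], [-0.0238, 0.0018], [-0.0355, -0.0009], [-0.0464, -0.0058], [-0.0561, -0.0128]]
4 14.862 [[-0.0081, -0.0088], [-0.0144, -0.019], [-0.0184, -0.0303], [-0.0202, -0.0422], [-0.0195, -0.0541]]
5 15.862 [[0.003, -0.0116], [0.0083, -0.0224], [0.0156, -0.0319], [0.0246, -0.0397], [0.035, -0.0457]]
```

```bash
python3 - <<'E'
from h import *
def tip(c,im,d):
    W=cloud(c,im,d);hsv=cv2.cvtColor(im,cv2.COLOR_RGB2HSV);H,S,V=np.moveaxis(hsv,-1,0)
    m=(np.hypot(W[...,0]-.5443,W[...,1]-.3103)<.022)&(H>20)&(H<35)&(S>120)&(V>120)&(W[...,2]>.1)
    q=W[m];v,u=np.nonzero(m);print(c,len(q),np.sort(q[:,2]).round(4)[-12:],np.round([u.mean(),v.mean()],2) if len(q) else '')
for c in ('top','side'):
    tip(c,np.load(c+'.npy'),np.load(c+'d.npy'))
    im,d=grab_frame(c); tip(c,im,d)
E
```

```text
top 7 [0.1329 0.1342 0.1356 0.138  0.1432 0.1444 0.1446] [170.   204.71]
top 0 [] 
side 4 [0.1387 0.1395 0.1407 0.1418] [202.5 146.5]
side 0 []
```

```bash
python3 - <<'E'
import numpy as np
f=lambda t:np.array([.5443+.06*np.cos(t),.3103+.06*np.sin(t)])
t=10.862;p=np.array([.537,.250])
for st in [.4]+[.3]*21:
    a=f(t+st/2);b=f(t+st);b=b.round(3);print(round(t+st,3),(a-p).round(3).tolist(),(b-p).round(3).tolist(),b);t+=st;p=b
E
```

```text
11.262 [0.011, 0.0] [0.023, 0.002] [0.56  0.252]
11.562 [0.009, 0.003] [0.016, 0.008] [0.576 0.26 ]
11.862 [0.008, 0.005] [0.014, 0.011] [0.59  0.271]
12.162 [0.005, 0.008] [0.009, 0.016] [0.599 0.287]
12.462 [0.003, 0.008] [0.005, 0.017] [0.604 0.304]
12.762 [0.0, 0.009] [-0.001, 0.018] [0.603 0.322]
13.062 [-0.002, 0.009] [-0.006, 0.017] [0.597 0.339]
13.362 [-0.005, 0.007] [-0.011, 0.014] [0.586 0.353]
13.662 [-0.007, 0.006] [-0.014, 0.011] [0.572 0.364]
13.962 [-0.009, 0.003] [-0.017, 0.005] [0.555 0.369]
14.262 [-0.009, 0.001] [-0.018, 0.001] [0.537 0.37 ]
14.562 [-0.009, -0.002] [-0.017, -0.005] [0.52  0.365]
14.862 [-0.008, -0.004] [-0.015, -0.01] [0.505 0.355]
15.162 [-0.007, -0.006] [-0.012, -0.014] [0.493 0.341]
15.462 [-0.004, -0.008] [-0.007, -0.016] [0.486 0.325]
15.762 [-0.001, -0.009] [-0.002, -0.018] [0.484 0.307]
16.062 [0.002, -0.009] [0.004, -0.018] [0.488 0.289]
16.362 [0.004, -0.008] [0.009, -0.015] [0.497 0.274]
16.662 [0.006, -0.007] [0.013, -0.013] [0.51  0.261]
16.962 [0.007, -0.004] [0.016, -0.008] [0.526 0.253]
17.262 [0.008, -0.002] [0.017, -0.003] [0.543 0.25 ]
17.562 [0.009, 0.001] [0.018, 0.003] [0.561 0.253]
```

send_rows --pt "0.006 0 0 0" --pt "0.012 0 0 0" --pt "0.018 0.001 0 0" --pt "0.023 0.002 0 0" --pt "0.023 0.002 0 0"

```text
clock: 7.9
tcp_pos: [0.5589, 0.252, 0.1331]
orientation: [0.17, 0.985, -0.001, -0.0]
contact_force: [0.7, -1.1, 6.6]
gripper_width: 0.0215
finger_force: 30.0
```

send_rows --pt "0.005 0.001 0 0" --pt "0.009 0.003 0 0" --pt "0.013 0.005 0 0" --pt "0.016 0.008 0 0" --pt "0.016 0.008 0 0"

```text
clock: 8.4
tcp_pos: [0.5719, 0.257, 0.133]
orientation: [0.17, 0.985, -0.005, -0.004]
contact_force: [-10.8, -12.5, 14.4]
gripper_width: 0.0218
finger_force: 30.0
```

send_rows --pt "0.003 0.002 0 0" --pt "0.005 0.003 0 0" --pt "0.005 0.003 0 0" --pt "0.005 0.003 0 0" --pt "0.005 0.003 0 0"

```text
clock: 8.9
tcp_pos: [0.5729, 0.257, 0.1328]
orientation: [0.17, 0.985, -0.01, -0.009]
contact_force: [-24.5, -21.6, 23.8]
gripper_width: 0.0215
finger_force: 30.0
```

send_rows --pt "-0.019 -0.01 0 0" --pt "-0.036 -0.013 0 0" --pt "-0.054 -0.01 0 0" --pt "-0.07 -0.002 0 0" --pt "-0.083 0.01 0 0"

```text
clock: 9.4
tcp_pos: [0.4971, 0.2736, 0.1329]
orientation: [0.171, 0.985, 0.0, 0.001]
contact_force: [10.2, 2.7, -0.8]
gripper_width: 0.0213
finger_force: 30.0
```

send_rows --pt "-0.003 0.003 0 0" --pt "-0.005 0.007 0 0" --pt "-0.005 0.007 0 0" --pt "-0.005 0.007 0 0" --pt "-0.005 0.007 0 0"

```text
clock: 9.9
tcp_pos: [0.4921, 0.2816, 0.1329]
orientation: [0.17, 0.985, 0.001, -0.0]
contact_force: [3.5, 4.7, 3.8]
gripper_width: 0.0216
finger_force: 30.0
```

```bash
python3 - <<'E'
from h import *
s=read_state();p=s['tcp_pos'];print(p,s['contact_force'],np.arctan2(p[1]-.3103,p[0]-.5443)+4*np.pi,np.hypot(p[1]-.3103,p[0]-.5443))
E
```

```text
[0.49208796 0.28164545 0.13285439] [3.53475245 4.71441885 3.84476584] 9.926707993731082 0.0595582143047737
```

send_rows --pt "0 0 0 0" --pt "0 0 0 0" --pt "0 0 0 0" --pt "0 0 0.03 0" --pt "0 0 0.067 0" --fingers -0.3

```text
clock: 10.4
tcp_pos: [0.4901, 0.279, 0.1968]
orientation: [0.171, 0.985, -0.002, -0.003]
contact_force: [0.7, -0.1, -0.1]
gripper_width: 0.0561
finger_force: 0.0
```

send_rows --pt "0 -0.05 0.01 0" --pt "0 -0.1 0.01 0" --pt "0 -0.14 0 0" --pt "0.003 -0.162 0 0" --pt "0.003 -0.162 0 0" --fingers -0.58

```text
clock: 10.9
tcp_pos: [0.4947, 0.1157, 0.1985]
orientation: [0.173, 0.985, -0.001, -0.001]
contact_force: [-0.0, 0.8, 0.4]
gripper_width: 0.0749
finger_force: 0.0
```

```bash
python3 - <<'E'
from h import *
print(read_state()['tcp_pos'])
for c in ('top','side'):
    im=np.load(c+'.npy');d=np.load(c+'d.npy');W=cloud(c,im,d)
    hsv=cv2.cvtColor(im,cv2.COLOR_RGB2HSV);H,S,V=np.moveaxis(hsv,-1,0);x,y,z=np.moveaxis(W,-1,0)
    m=(z>.032)&(z<.05)&(y<-.17)&(x<.66)&(x>.38)
    k=cv2.morphologyEx(m.astype(np.uint8),cv2.MORPH_OPEN,np.ones((3,3)))
    n,l,st,_=cv2.connectedComponentsWithStats(k);i=1+st[1:,4].argmax()
    p=W[l==i];r=cv2.minAreaRect(p[:,:2].astype(np.float32));print(c,'plate',r,np.median(p[:,2]))
    # ring pixels: locally darker/bluer than plate
    b=im[...,2].astype(float)-im[...,0]; med=np.median(b[l==i])
    q=W[(l==i)&(b>med+12)][:,:2]
    C=np.array(r[0])
    from scipy.optimize import minimize
    def cost(a):
        cx,cy,t=a;R=np.array([[np.cos(t),-np.sin(t)],[np.sin(t),np.cos(t)]])
        g=np.array([[i,j] for i in(-.045,.045) for j in(-.045,.045)])@R.T+[cx,cy]
        dd=np.hypot(*(q[:,None]-g[None]).transpose(2,0,1)); e=np.minimum(abs(dd-.030),dd).min(1)
        return np.minimum(e,.01).sum()
    best=min((minimize(cost,[C[0]+dx,C[1]+dy,t],method='Nelder-Mead') for dx in(-.005,0,.005) for dy in(-.005,0,.005) for t in(-.1,0,.1)),key=lambda o:o.fun)
    cx,cy,t=best.x;R=np.array([[np.cos(t),-np.sin(t)],[np.sin(t),np.cos(t)]])
    print(len(q),best.fun/max(len(q),1),best.x.round(4),(np.array([[i,j] for i in(-.045,.045) for j in(-.045,.045)])@R.T+[cx,cy]).round(4).tolist())
E
```

```text
[0.49468584 0.11572274 0.19854404]
top plate ((0.5125943422317505, -0.3189205825328827), (0.2342248558998108, 0.23586858808994293), 0.31857436895370483) 0.03943680694722916
165 0.0011371403284443768 [ 0.5122 -0.3192  0.0029] [[0.4673, -0.3644], [0.467, -0.2744], [0.5573, -0.3641], [0.557, -0.2741]]
side plate ((0.5146722197532654, -0.3204662501811981), (0.23419995605945587, 0.23621413111686707), 0.31283876299858093) 0.03856914276369698
626 0.0015832626661594457 [ 0.5137 -0.3195  0.0077] [[0.4691, -0.3648], [0.4684, -0.2748], [0.5591, -0.3641], [0.5584, -0.2741]]
```

send_rows --pt "0 0 -0.05 0" --pt "0 0 -0.1 0" --pt "0 0 -0.145 0" --pt "0 0 -0.185 0" --pt "0 0 -0.185 0"

```text
clock: 11.4
tcp_pos: [0.4892, 0.1183, 0.0081]
orientation: [0.17, 0.985, -0.002, -0.007]
contact_force: [-0.5, -0.5, -1.2]
gripper_width: 0.0752
finger_force: 0.0
```

send_rows --pt "0 0 0 0" --pt "0 0 0 0" --pt "0 0 0 0" --pt "0 0 0 0" --pt "0 0 0 0" --fingers 1

```text
clock: 11.9
tcp_pos: [0.4976, 0.1187, 0.0173]
orientation: [0.171, 0.985, 0.001, 0.002]
contact_force: [-1.1, 2.1, 6.4]
gripper_width: 0.0507
finger_force: 30.0
```

send_rows --pt "0 0 0 0" --pt "0 0 0.02 0" --pt "0 0 0.05 0" --pt "0 0 0.09 0" --pt "0 0 0.11 0"

```text
clock: 12.4
tcp_pos: [0.4971, 0.1183, 0.1286]
orientation: [0.171, 0.985, 0.001, 0.003]
contact_force: [0.1, -0.3, -1.1]
gripper_width: 0.0509
finger_force: 30.0
```

send_rows --pt "0.006 -0.045 0 0" --pt "0.012 -0.093 0 0" --pt "0.018 -0.141 0 0" --pt "0.024 -0.189 0 0" --pt "0.03 -0.237 0 0"

```text
clock: 12.9
tcp_pos: [0.5253, -0.1208, 0.1252]
orientation: [0.171, 0.985, -0.0, 0.0]
contact_force: [0.3, 0.7, -0.8]
gripper_width: 0.0515
finger_force: 30.0
```

send_rows --pt "0.006 -0.048 0 0" --pt "0.012 -0.096 0 0" --pt "0.02 -0.144 0 0" --pt "0.026 -0.19 0 0" --pt "0.03 -0.225 0 0"

```text
clock: 13.4
tcp_pos: [0.5552, -0.3467, 0.1249]
orientation: [0.171, 0.985, -0.0, 0.0]
contact_force: [0.8, 0.8, -1.6]
gripper_width: 0.0513
finger_force: 30.0
```

send_rows --pt "0.001 -0.01 0 0" --pt "0.002 -0.02 0 0" --pt "0.002 -0.02 -0.01 0" --pt "0.002 -0.02 -0.03 0" --pt "0.002 -0.02 -0.05 0"

```text
clock: 13.9
tcp_pos: [0.5576, -0.3622, 0.0739]
orientation: [0.17, 0.985, 0.0, 0.0]
contact_force: [0.4, 0.6, -1.5]
gripper_width: 0.0511
finger_force: 30.0
```

send_rows --pt "0 0 -0.009 0" --pt "0 0 -0.015 0" --pt "0 0 -0.019 0" --pt "0 0 -0.019 0" --pt "0 0 -0.019 0"

```text
clock: 14.4
tcp_pos: [0.5583, -0.3636, 0.0574]
orientation: [0.17, 0.985, -0.0, 0.001]
contact_force: [-2.0, 2.7, 5.3]
gripper_width: 0.051
finger_force: 30.0
```

send_rows --pt "0 0 0 0" --pt "0 0 0 0" --pt "0 0 0 0" --pt "0 0 0.03 0" --pt "0 0 0.075 0" --fingers -0.58

```text
clock: 14.9
tcp_pos: [0.5552, -0.3622, 0.1268]
orientation: [0.171, 0.985, 0.002, -0.004]
contact_force: [-0.4, 0.0, 0.2]
gripper_width: 0.0749
finger_force: 0.0
```

send_rows --pt "-0.014 0.045 0 0" --pt "-0.028 0.09 0 0" --pt "-0.042 0.135 0 0" --pt "-0.054 0.18 0 0" --pt "-0.066 0.225 0 0"

```text
clock: 15.4
tcp_pos: [0.4908, -0.1374, 0.1305]
orientation: [0.171, 0.985, 0.0, 0.0]
contact_force: [1.1, 0.9, 0.4]
gripper_width: 0.0747
finger_force: 0.0
```

send_rows --pt "-0.014 0.045 0 0" --pt "-0.028 0.09 0 0" --pt "-0.042 0.135 0 0" --pt "-0.052 0.17 0 0" --pt "-0.054 0.18 0 0"

```text
clock: 15.9
tcp_pos: [0.4364, 0.0435, 0.1304]
orientation: [0.169, 0.986, 0.0, 0.0]
contact_force: [0.0, -0.8, -0.4]
gripper_width: 0.0751
finger_force: 0.0
```

send_rows --pt "0 0 0 0" --pt "0 0 -0.035 0" --pt "0 0 -0.07 0" --pt "0 0 -0.1 0" --pt "0 0 -0.115 0"

```text
clock: 16.4
tcp_pos: [0.4361, 0.0396, 0.0127]
orientation: [0.171, 0.985, -0.001, -0.002]
contact_force: [-1.3, -0.4, 0.3]
gripper_width: 0.0751
finger_force: 0.0
```

send_rows --pt "0 0 -0.001 0" --pt "0 0 -0.001 0" --pt "0 0 -0.001 0" --pt "0 0 -0.001 0" --pt "0 0 -0.001 0" --fingers 1

```text
clock: 16.9
tcp_pos: [0.439, 0.0408, 0.0161]
orientation: [0.17, 0.985, -0.0, 0.002]
contact_force: [0.7, -1.0, 2.7]
gripper_width: 0.0506
finger_force: 30.0
```

send_rows --pt "0 0 0 0" --pt "0 0 0.02 0" --pt "0 0 0.05 0" --pt "0 0 0.09 0" --pt "0 0 0.11 0"

```text
clock: 17.4
tcp_pos: [0.4384, 0.0414, 0.1276]
orientation: [0.17, 0.985, 0.0, 0.002]
contact_force: [1.4, -1.0, -1.5]
gripper_width: 0.0507
finger_force: 30.0
```

send_rows --pt "0.016 -0.042 0 0" --pt "0.033 -0.087 0 0" --pt "0.05 -0.132 0 0" --pt "0.067 -0.177 0 0" --pt "0.084 -0.222 0 0"

```text
clock: 17.9
tcp_pos: [0.5213, -0.1822, 0.124]
orientation: [0.171, 0.985, 0.0, -0.001]
contact_force: [0.7, 0.4, -2.5]
gripper_width: 0.0509
finger_force: 30.0
```

send_rows --pt "0.016 -0.042 0 0" --pt "0.032 -0.084 0 0" --pt "0.036 -0.094 0 0" --pt "0.036 -0.094 -0.015 0" --pt "0.036 -0.094 -0.045 0"

```text
clock: 18.4
tcp_pos: [0.5587, -0.2747, 0.0807]
orientation: [0.171, 0.985, -0.0, 0.002]
contact_force: [0.6, -0.0, -1.4]
gripper_width: 0.0509
finger_force: 30.0
```

send_rows --pt "0 0 -0.012 0" --pt "0 0 -0.02 0" --pt "0 0 -0.024 0" --pt "0 0 -0.024 0" --pt "0 0 -0.024 0"

```text
clock: 18.9
tcp_pos: [0.558, -0.2745, 0.0564]
orientation: [0.17, 0.985, -0.0, 0.001]
contact_force: [1.0, -0.2, -0.9]
gripper_width: 0.051
finger_force: 30.0
```

send_rows --pt "0 0 0 0" --pt "0 0 0 0" --pt "0 0 0 0" --pt "0 0 0.03 0" --pt "0 0 0.075 0" --fingers -0.58

```text
clock: 19.4
tcp_pos: [0.5552, -0.2735, 0.1276]
orientation: [0.171, 0.985, 0.001, -0.004]
contact_force: [0.8, -0.7, -0.1]
gripper_width: 0.0743
finger_force: 0.0
```

send_rows --pt "-0.035 0.035 0 0" --pt "-0.07 0.075 0 0" --pt "-0.105 0.115 0 0" --pt "-0.125 0.144 0 0" --pt "-0.13 0.15 0 0"

```text
clock: 19.9
tcp_pos: [0.4252, -0.1223, 0.13]
orientation: [0.17, 0.986, 0.0, -0.0]
contact_force: [0.6, -0.2, 0.6]
gripper_width: 0.0754
finger_force: 0.0
```

send_rows --pt "0 0 0 0" --pt "0 0 -0.035 0" --pt "0 0 -0.07 0" --pt "0 0 -0.1 0" --pt "0 0 -0.115 0"

```text
clock: 20.4
tcp_pos: [0.4269, -0.1255, 0.0131]
orientation: [0.171, 0.985, 0.0, -0.002]
contact_force: [-0.1, 0.0, 0.2]
gripper_width: 0.0751
finger_force: 0.0
```

send_rows --pt "0 0 -0.001 0" --pt "0 0 -0.001 0" --pt "0 0 -0.001 0" --pt "0 0 -0.001 0" --pt "0 0 -0.001 0" --fingers 1

```text
clock: 20.9
tcp_pos: [0.429, -0.1255, 0.0161]
orientation: [0.17, 0.985, -0.001, 0.002]
contact_force: [0.7, -0.2, 2.9]
gripper_width: 0.051
finger_force: 30.0
```

send_rows --pt "0 0 0 0" --pt "0 0 0.02 0" --pt "0 0 0.05 0" --pt "0 0 0.09 0" --pt "0 0 0.11 0"

```text
clock: 21.4
tcp_pos: [0.4284, -0.1252, 0.1277]
orientation: [0.17, 0.985, -0.0, 0.002]
contact_force: [0.7, -0.4, -0.3]
gripper_width: 0.051
finger_force: 30.0
```

send_rows --pt "0.007 -0.042 0 0" --pt "0.015 -0.087 0 0" --pt "0.023 -0.135 0 0" --pt "0.031 -0.18 0 0" --pt "0.038 -0.225 0 0"

```text
clock: 21.9
tcp_pos: [0.4651, -0.3512, 0.1241]
orientation: [0.171, 0.985, 0.0, -0.0]
contact_force: [0.6, -0.2, -1.4]
gripper_width: 0.051
finger_force: 30.0
```

send_rows --pt "0.002 -0.015 0 0" --pt "0.002 -0.015 0 0" --pt "0.002 -0.015 -0.015 0" --pt "0.002 -0.015 -0.035 0" --pt "0.002 -0.015 -0.055 0"

```text
clock: 22.4
tcp_pos: [0.4671, -0.3624, 0.068]
orientation: [0.17, 0.985, 0.001, -0.0]
contact_force: [0.5, -0.0, -1.5]
gripper_width: 0.051
finger_force: 30.0
```

send_rows --pt "0 0 -0.007 0" --pt "0 0 -0.012 0" --pt "0 0 -0.015 0" --pt "0 0 -0.015 0" --pt "0 0 -0.015 0"

```text
clock: 22.9
tcp_pos: [0.4682, -0.3645, 0.0562]
orientation: [0.17, 0.985, -0.0, 0.001]
contact_force: [-1.8, 3.2, 5.8]
gripper_width: 0.0508
finger_force: 30.0
```

send_rows --pt "0 0 0 0" --pt "0 0 0 0" --pt "0 0 0 0" --pt "0 0 0.03 0" --pt "0 0 0.075 0" --fingers -0.58

```text
clock: 23.4
tcp_pos: [0.4654, -0.3631, 0.1263]
orientation: [0.171, 0.985, 0.002, -0.003]
contact_force: [-0.0, 0.0, 0.0]
gripper_width: 0.0747
finger_force: 0.0
```

send_rows --pt "0 0.045 0 0" --pt "0 0.09 0 0" --pt "0.002 0.135 0 0" --pt "0.004 0.18 0 0" --pt "0.006 0.225 0 0"

```text
clock: 23.9
tcp_pos: [0.4733, -0.1384, 0.1296]
orientation: [0.171, 0.985, -0.0, 0.0]
contact_force: [1.0, -0.9, -0.4]
gripper_width: 0.0753
finger_force: 0.0
```

send_rows --pt "0.002 0.045 0 0" --pt "0.004 0.085 0 0" --pt "0.005 0.093 0 0" --pt "0.005 0.093 -0.03 0" --pt "0.005 0.093 -0.065 0"

```text
clock: 24.4
tcp_pos: [0.4806, -0.0473, 0.0659]
orientation: [0.17, 0.985, -0.0, 0.003]
contact_force: [-0.2, -0.4, 0.0]
gripper_width: 0.0752
finger_force: 0.0
```

send_rows --pt "0 0 -0.025 0" --pt "0 0 -0.045 0" --pt "0 0 -0.05 0" --pt "0 0 -0.05 0" --pt "0 0 -0.05 0"

```text
clock: 24.9
tcp_pos: [0.4795, -0.0474, 0.0157]
orientation: [0.171, 0.985, -0.0, 0.001]
contact_force: [0.2, -0.1, 1.0]
gripper_width: 0.075
finger_force: 0.0
```

send_rows --pt "0 0 0 0" --pt "0 0 0 0" --pt "0 0 0 0" --pt "0 0 0 0" --pt "0 0 0 0" --fingers 1

```text
clock: 25.4
tcp_pos: [0.4792, -0.0467, 0.0154]
orientation: [0.171, 0.985, 0.0, 0.001]
contact_force: [-0.0, 1.3, 3.4]
gripper_width: 0.0509
finger_force: 30.0
```

send_rows --pt "0 0 0 0" --pt "0 0 0.02 0" --pt "0 0 0.05 0" --pt "0 0 0.09 0" --pt "0 0 0.11 0"

```text
clock: 25.9
tcp_pos: [0.4793, -0.0473, 0.1272]
orientation: [0.17, 0.985, -0.0, 0.001]
contact_force: [0.1, -0.3, -1.3]
gripper_width: 0.0511
finger_force: 30.0
```

send_rows --pt "-0.002 -0.042 0 0" --pt "-0.005 -0.087 0 0" --pt "-0.007 -0.132 0 0" --pt "-0.009 -0.177 0 0" --pt "-0.011 -0.218 0 0"

```text
clock: 26.4
tcp_pos: [0.4663, -0.2666, 0.1237]
orientation: [0.171, 0.985, -0.0, -0.001]
contact_force: [0.0, 0.9, -1.3]
gripper_width: 0.051
finger_force: 30.0
```

send_rows --pt "0 -0.01 0 0" --pt "0 -0.01 0 0" --pt "0 -0.01 -0.015 0" --pt "0 -0.01 -0.035 0" --pt "0 -0.01 -0.055 0"

```text
clock: 26.9
tcp_pos: [0.4672, -0.2727, 0.0678]
orientation: [0.169, 0.986, 0.0, -0.0]
contact_force: [-0.4, -0.6, -2.0]
gripper_width: 0.0508
finger_force: 30.0
```

send_rows --pt "0 0 -0.007 0" --pt "0 0 -0.012 0" --pt "0 0 -0.015 0" --pt "0 0 -0.015 0" --pt "0 0 -0.015 0"

```text
clock: 27.4
tcp_pos: [0.4682, -0.2749, 0.0554]
orientation: [0.17, 0.985, -0.0, 0.001]
contact_force: [0.3, -0.2, -1.6]
gripper_width: 0.0512
finger_force: 30.0
```

send_rows --pt "0 0 0 0" --pt "0 0 0 0" --pt "0 0 0 0" --pt "0 0 0.03 0" --pt "0 0 0.075 0" --fingers -0.58

```text
clock: 27.9
tcp_pos: [0.4653, -0.2733, 0.127]
orientation: [0.171, 0.985, 0.002, -0.003]
contact_force: [0.8, -0.7, -1.1]
gripper_width: 0.0752
finger_force: 0.0
```

send_rows --pt "0 0.03 0.03 0" --pt "0 0.07 0.06 0" --pt "0 0.11 0.09 0" --pt "0 0.15 0.12 0" --pt "0 0.19 0.14 0"

```text
clock: 28.4
tcp_pos: [0.4679, -0.0837, 0.2726]
orientation: [0.171, 0.985, -0.0, 0.002]
contact_force: [1.4, 0.3, -0.2]
gripper_width: 0.0747
finger_force: 0.0
```

send_rows --pt "0 0.04 0 0" --pt "0 0.08 0 0" --pt "0 0.08 0 0" --pt "0 0.08 0 0" --pt "0 0.08 0 0"

```text
clock: 28.9
tcp_pos: [0.4675, -0.0056, 0.2696]
orientation: [0.171, 0.985, -0.0, -0.0]
contact_force: [-0.4, 0.4, -0.3]
gripper_width: 0.0751
finger_force: 0.0
```

```bash
cat >> h.py <<'E'
def jars(c):
    im,d=grab_frame(c);W=cloud(c,im,d);hsv=cv2.cvtColor(im,cv2.COLOR_RGB2HSV);H,S,V=np.moveaxis(hsv,-1,0);z=W[...,2];x=W[...,0]
    org=(H>5)&(H<16)&(S>190)&(V>150)&(z<.11)&(z>.04)&(x<.62)
    n,l,st,ce=cv2.connectedComponentsWithStats(org.astype(np.uint8))
    for i in range(1,n):
        if st[i,4]>20:
            p=W[l==i]; p=p[p[:,2]>np.median(p[:,2])-.006]; e,r=cv2.minEnclosingCircle(p[:,:2].astype(np.float32)); print(c,'jar',st[i,4],np.round(e,3),round(r,4),'z',np.round(np.median(p[:,2]),4))
    return im,d
E
python3 - <<'E'
from h import *
print(read_state()['tcp_pos'])
for c in ('top','side'):
    im,d=jars(c)
    np.save(c+'1.npy',im);np.save(c+'1d.npy',d)
    W=cloud(c,im,d)
    for n in ['slider_top','cover_grip','pointer_tip','crank','console']:
        zz={'crank':.15,'slider_top':.094,'pointer_tip':.075,'cover_grip':.101}.get(n,0)
        print(c,n,[(round(o['p'],2),np.round(px2w(c,*o['centre'],z=zz),4).tolist()) for o in spot_point(n,c) if o['p']>.3])
E
```

```text
[ 0.46750482 -0.00555193  0.26955944]
top slider_top [(0.59, [0.6346, -0.0524, 0.094]), (0.38, [0.461, -0.2679, 0.094])]
top cover_grip [(0.58, [0.6975, -0.031, 0.101])]
top pointer_tip []
top crank [(0.38, [0.4879, 0.2848, 0.15])]
top console [(0.69, [0.6609, -0.0089, 0.0]), (0.65, [0.4799, -0.382, 0.0])]
side jar 192 [ 0.554 -0.277] 0.0248 z 0.0898
side jar 200 [ 0.466 -0.278] 0.0248 z 0.0897
side jar 261 [ 0.556 -0.367] 0.0247 z 0.0899
side jar 67 [ 0.463 -0.367] 0.0236 z 0.0894
side jar 71 [ 0.474 -0.371] 0.0222 z 0.09
side jar 32 [ 0.458 -0.372] 0.014 z 0.0897
side slider_top [(0.61, [0.6252, -0.0546, 0.094])]
side cover_grip [(0.84, [0.7049, -0.0535, 0.101]), (0.48, [0.5278, -0.332, 0.101])]
side pointer_tip [(0.6, [0.4641, -0.2958, 0.075])]
side crank [(0.39, [0.4931, 0.2737, 0.15])]
side console [(0.94, [0.6583, -0.0236, 0.0])]
```

```bash
python3 - <<'E'
from h import *
for f,c in (('top','top'),('side','side'),('top1','top'),('side1','side')):
    im=np.load(f+'.npy');d=np.load(f+'d.npy');W=cloud(c,im,d)
    hsv=cv2.cvtColor(im,cv2.COLOR_RGB2HSV);H,S,V=np.moveaxis(hsv,-1,0);x,y,z=np.moveaxis(W,-1,0)
    reg=(x>.54)&(x<.79)&(abs(y+.02)<.16)
    k=cv2.morphologyEx((reg&(z>.06)&(z<.11)).astype(np.uint8),cv2.MORPH_OPEN,np.ones((3,3)))
    p=W[k>0][:,:2].astype(np.float32);print(f,'console',[np.round(v,3) for v in cv2.minAreaRect(p)])
    m=(H>5)&(H<18)&(S>170)&(V>120)&reg&(z>.06)
    q=W[m]; print(' cover',len(q),[np.round(v,4) for v in cv2.minAreaRect(q[:,:2].astype(np.float32))],'ridge',np.round(q[q[:,2]>.094].mean(0),4),(q[:,2]>.094).sum())
    m=reg&(z>.086)&(z<.099)&(x<.655)&(x>.6)&(V<110); q=W[m];print(' slider',len(q),np.round(q.mean(0),4) if len(q) else '',np.round(q.min(0),4)if len(q) else '',np.round(q.max(0),4)if len(q) else '')
    m=((H<6)|(H>174))&(S>120)&(V>70)&reg&(x<.64)&(z>.06); q=W[m]; v,u=np.nonzero(m);print(' ptr',len(q),np.round(q.mean(0),4) if len(q) else '',np.round(q.min(0),4)if len(q) else '',np.round(q.max(0),4)if len(q) else '')
save('top1c',cv2.resize(np.load('top1.npy')[120:280,120:400],None,fx=2.7,fy=2.7,interpolation=cv2.INTER_CUBIC))
E
```

```text
top console [array([ 0.658, -0.018]), array([0.172, 0.239]), np.float64(3.407)]
 cover 247 [array([ 0.7033, -0.0441]), array([0.0577, 0.0598]), np.float64(3.2859)] ridge [ 0.7037 -0.0457  0.0997] 32
 slider 13 [ 0.619  -0.0499  0.0925] [ 0.6076 -0.0553  0.088 ] [ 0.6304 -0.0447  0.0978]
 ptr 4 [0.5837 0.017  0.0751] [0.5802 0.0143 0.0725] [0.5888 0.018  0.0788]
side console [array([ 0.66, -0.02]), array([0.169, 0.242]), np.float64(3.592)]
 cover 270 [array([ 0.7061, -0.0462]), array([0.0589, 0.0626]), np.float64(4.1503)] ridge [ 0.7064 -0.0485  0.0984] 45
 slider 36 [ 0.6217 -0.0556  0.0904] [ 0.6094 -0.061   0.086 ] [ 0.6355 -0.0465  0.0938]
 ptr 7 [0.5845 0.0156 0.0734] [0.58   0.0109 0.0712] [0.5901 0.022  0.0752]
top1 console [array([ 0.661, -0.018]), array([0.168, 0.239]), np.float64(2.94)]
 cover 242 [array([ 0.7035, -0.0441]), array([0.0573, 0.0602]), np.float64(5.2768)] ridge [ 0.7031 -0.0435  0.0991] 39
 slider 16 [ 0.62   -0.0507  0.0932] [ 0.6076 -0.0553  0.0883] [ 0.6307 -0.0446  0.0983]
 ptr 0   
side1 console [array([ 0.66 , -0.021]), array([0.17 , 0.242]), np.float64(3.761)]
 cover 274 [array([ 0.7063, -0.0472]), array([0.0604, 0.0642]), np.float64(2.3305)] ridge [ 0.7066 -0.0486  0.0982] 46
 slider 31 [ 0.6214 -0.0554  0.0911] [ 0.6102 -0.0606  0.0873] [ 0.634  -0.0455  0.0941]
 ptr 7 [0.5846 0.016  0.0731] [0.5804 0.012  0.0712] [0.5911 0.0201 0.0744]
```

View pics/top1c.png

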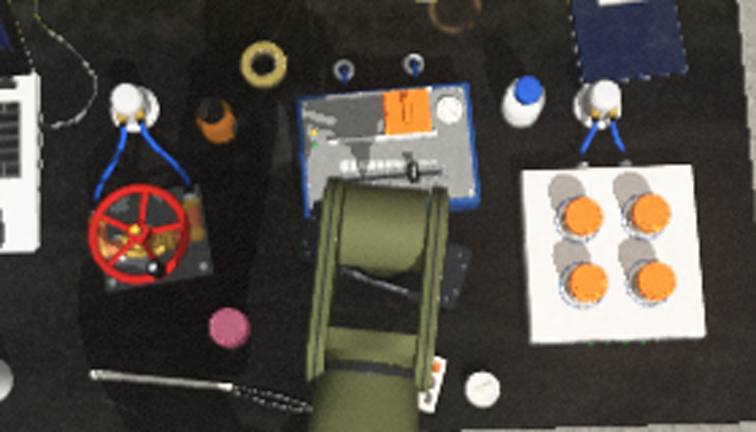

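Top crop: all four jars sit on the rings (lids near crop px 582–655, 215–283), and the wheel was left with its crank at (153,268). Next is the slider: I'll align the fingers to the console's y axis (yaw about 3.4°) and grip it.

send_rows --pt "0.04 -0.012 -0.01 0.27" --pt "0.08 -0.025 -0.03 0.54" --pt "0.12 -0.038 -0.05 0.806" --pt "0.152 -0.049 -0.07 0.806" --pt "0.152 -0.049 -0.09 0.806" --fingers 0.2

```text
clock: 30.0
tcp_pos: [0.6223, -0.0552, 0.1779]
orientation: [-0.03, 1.0, -0.0, -0.0]
contact_force: [-0.5, 0.7, -0.7]
gripper_width: 0.0407
finger_force: 0.0
```

send_rows --pt "0 0 0 0" --pt "0 0 -0.035 0" --pt "0 0 -0.065 0" --pt "0 0 -0.08 0" --pt "0 0 -0.085 0"

```text
clock: 30.5
tcp_pos: [0.6184, -0.0535, 0.0936]
orientation: [-0.03, 1.0, 0.0, -0.001]
contact_force: [0.3, 0.5, -0.4]
gripper_width: 0.038
finger_force: 0.0
```

send_rows --pt "0 0 -0.01 0" --pt "0 0 -0.018 0" --pt "0 0 -0.018 0" --pt "0 0 -0.018 0" --pt "0 0 -0.018 0"

```text
clock: 31.0
tcp_pos: [0.6201, -0.054, 0.0776]
orientation: [-0.03, 1.0, -0.0, 0.001]
contact_force: [-0.5, -0.0, -0.1]
gripper_width: 0.0379
finger_force: 0.0
```

send_rows --pt "0 0 0 0" --pt "0 0 0 0" --pt "0 0 0 0" --pt "0 0 0 0" --pt "0 0 0 0" --fingers 1

```text
clock: 31.5
tcp_pos: [0.6196, -0.0536, 0.0769]
orientation: [-0.03, 1.0, 0.0, 0.0]
contact_force: [-0.5, 1.3, 1.6]
gripper_width: 0.0131
finger_force: 30.0
```

send_rows --pt "-0.001 0.018 0 0" --pt "-0.002 0.036 0 0" --pt "-0.003 0.054 0 0" --pt "-0.004 0.066 0 0" --pt "-0.004 0.072 0 0"

```text
clock: 32.0
tcp_pos: [0.6152, 0.0201, 0.0769]
orientation: [-0.031, 1.0, -0.0, -0.0]
contact_force: [-2.1, -1.9, 4.0]
gripper_width: 0.0127
finger_force: 30.0
```

send_rows --pt "0 0 0 0" --pt "0 0 0 0" --pt "0 0 0 0" --pt "0 0 0 0" --pt "0 0 0 0" --fingers 0.4

```text
clock: 32.5
tcp_pos: [0.6155, 0.0178, 0.0765]
orientation: [-0.03, 1.0, 0.0, -0.0]
contact_force: [0.2, 0.2, 0.4]
gripper_width: 0.0284
finger_force: 0.0
```

send_rows --pt "0 0 0.03 0" --pt "0 0 0.07 0" --pt "-0.04 0 0.11 0" --pt "-0.09 0 0.15 0" --pt "-0.13 0 0.15 0"

```text
clock: 33.0
tcp_pos: [0.4939, 0.0178, 0.2294]
orientation: [-0.03, 1.0, -0.0, 0.003]
contact_force: [-0.7, 0.6, 1.8]
gripper_width: 0.0289
finger_force: 0.0
```

send_rows --pt "-0.05 0.03 0 0" --pt "-0.09 0.06 0 0" --pt "-0.09 0.1 0 0" --pt "-0.09 0.1 0 0" --pt "-0.09 0.1 0 0"

```text
clock: 33.5
tcp_pos: [0.4026, 0.1186, 0.2253]
orientation: [-0.031, 1.0, -0.0, 0.0]
contact_force: [1.0, -0.8, 0.0]
gripper_width: 0.0282
finger_force: 0.0
```

```bash
python3 - <<'E'
from h import *
print(read_state()['tcp_pos'])
for c in ('top','side'):
    im,d=jars(c); W=cloud(c,im,d); np.save(c+'2.npy',im);np.save(c+'2d.npy',d)
    hsv=cv2.cvtColor(im,cv2.COLOR_RGB2HSV);H,S,V=np.moveaxis(hsv,-1,0);x,y,z=np.moveaxis(W,-1,0)
    reg=(x>.54)&(x<.79)&(abs(y+.02)<.16)
    m=reg&(z>.084)&(z<.1)&(x<.655)&(x>.595)&(y<.05)&(V<130); q=W[m];print(' slider',len(q),np.round(q.mean(0),4) if len(q) else '',np.round(q.min(0),4)if len(q) else '',np.round(q.max(0),4)if len(q) else '')
    m=((H<6)|(H>174))&(S>120)&(V>70)&reg&(x<.64)&(z>.06); q=W[m];print(' ptr',len(q),np.round(q.mean(0),4) if len(q) else '')
save('side2c',cv2.resize(im[150:270,190:350],None,fx=5,fy=5,interpolation=cv2.INTER_CUBIC))
save('top2c',cv2.resize(np.load('top2.npy')[150:250,220:380],None,fx=5,fy=5,interpolation=cv2.INTER_CUBIC))
E
```

```text
[0.40260005 0.11861308 0.22527981]
 slider 22 [0.6134 0.0188 0.0911] [0.6038 0.0131 0.0848] [0.6269 0.0243 0.0962]
 ptr 4 [0.5839 0.017  0.0742]
side jar 200 [ 0.554 -0.277] 0.0255 z 0.0898
side jar 199 [ 0.466 -0.278] 0.0253 z 0.0899
side jar 281 [ 0.555 -0.367] 0.0244 z 0.0896
side jar 115 [ 0.465 -0.368] 0.0241 z 0.0897
side jar 55 [ 0.479 -0.366] 0.0198 z 0.0903
 slider 43 [0.6178 0.016  0.0897] [0.6053 0.0081 0.0841] [0.6318 0.0255 0.0951]
 ptr 7 [0.5843 0.0152 0.0737]
```

View pics/side2c.png

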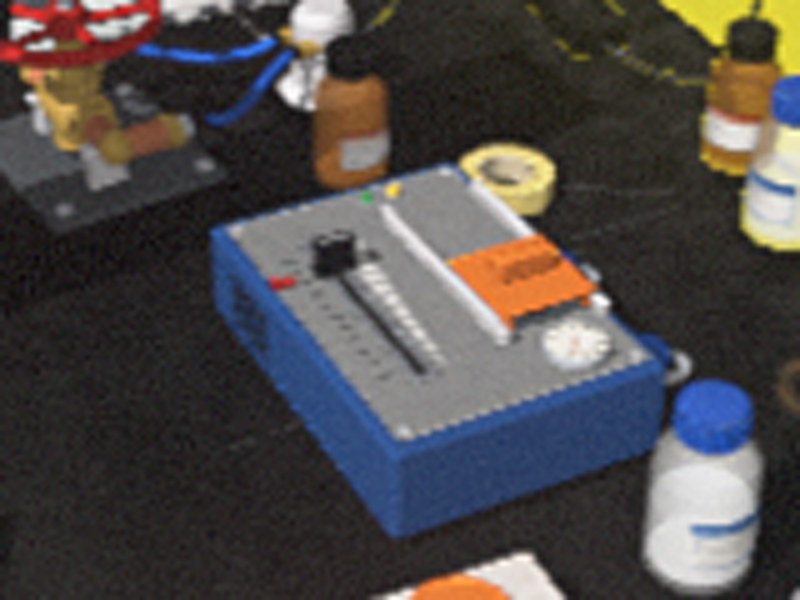

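View pics/top2c.png

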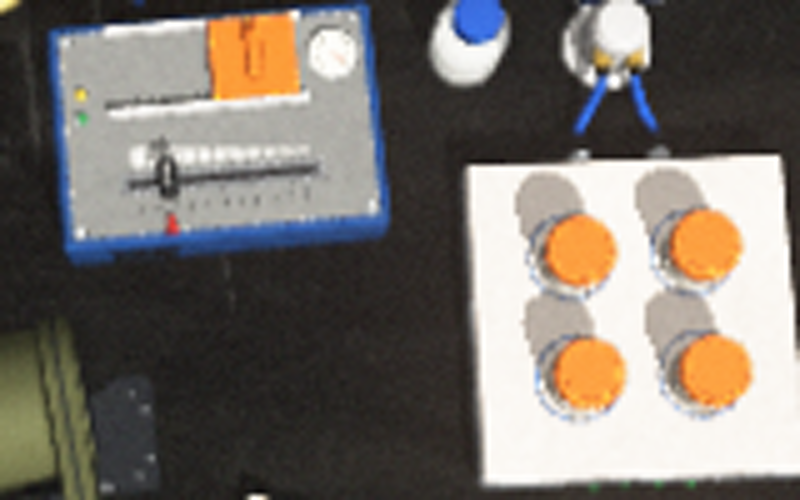

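Both crops show the slider level with the red pointer (side: slider (333,255), pointer (282,283); top: 168 against 172 px, which the console's tilt and parallax account for). The jars stand on their rings.

send_rows --pt "0.04 -0.02 -0.01 0" --pt "0.08 -0.04 -0.02 0" --pt "0.12 -0.06 -0.03 0" --pt "0.16 -0.08 -0.04 0" --pt "0.2 -0.1 -0.05 0" --fingers 0.2

```text
clock: 34.1
tcp_pos: [0.6047, 0.0149, 0.1738]
orientation: [-0.028, 1.0, -0.0, -0.001]
contact_force: [-0.2, 0.4, 0.2]
gripper_width: 0.0382
finger_force: 0.0
```

send_rows --pt "0.04 -0.025 -0.01 0" --pt "0.08 -0.05 -0.02 0" --pt "0.102 -0.066 -0.026 0" --pt "0.102 -0.066 -0.026 0" --pt "0.102 -0.066 -0.026 0"

```text
clock: 34.6
tcp_pos: [0.7045, -0.05, 0.1475]
orientation: [-0.029, 1.0, 0.0, -0.001]
contact_force: [0.6, 0.5, -0.9]
gripper_width: 0.038
finger_force: 0.0
```

```bash
python3 - <<'E'
from h import *
print(read_state()['tcp_pos'])
im=np.load('top2.npy');d=np.load('top2d.npy');W=cloud('top',im,d);hsv=cv2.cvtColor(im,cv2.COLOR_RGB2HSV);H,S,V=np.moveaxis(hsv,-1,0)
m=(H>3)&(H<18)&(S>150)&(W[...,0]<.62)&(W[...,1]<-.2)
n,l,st,ce=cv2.connectedComponentsWithStats(m.astype(np.uint8))
for i in range(1,n):
    if st[i,4]>20:
        p=W[l==i];print(st[i,4],ce[i].round(1),np.nanmedian(p[:,2]).round(4),np.round(cv2.minEnclosingCircle(p[:,:2].astype(np.float32))[0],4),px2w('top',*ce[i],z=.092).round(4))
E
```

```text
[ 0.70449158 -0.04995129  0.14747672]
147 [335.5 199.6] 0.0906 [ 0.5528 -0.273 ] [ 0.5524 -0.2721  0.092 ]
142 [360.4 198.4] 0.0907 [ 0.5544 -0.3623] [ 0.5543 -0.3612  0.092 ]
150 [362.4 223.6] 0.09 [ 0.4641 -0.3623] [ 0.4636 -0.3619  0.092 ]
139 [337.  224.1] 0.0907 [ 0.4645 -0.2743] [ 0.4647 -0.2725  0.092 ]
```

send_rows --pt "0 0 -0.02 0" --pt "0 0 -0.04 0" --pt "0 0 -0.055 0" --pt "0 0 -0.06 0" --pt "0 0 -0.06 0"

```text
clock: 35.1
tcp_pos: [0.7039, -0.0476, 0.0882]
orientation: [-0.03, 1.0, 0.0, -0.001]
contact_force: [-0.4, 0.1, 0.5]
gripper_width: 0.0382
finger_force: 0.0
```

send_rows --pt "0 0 0 0" --pt "0 0 0 0" --pt "0 0 0 0" --pt "0 0 0 0" --pt "0 0 0 0" --fingers 1

```text
clock: 35.6
tcp_pos: [0.7051, -0.0439, 0.0902]
orientation: [-0.03, 1.0, 0.004, 0.001]
contact_force: [-1.0, 11.1, 3.3]
gripper_width: 0.01
finger_force: 30.0
```

send_rows --pt "-0.001 0.015 0 0" --pt "-0.002 0.033 0 0" --pt "-0.003 0.05 0 0" --pt "-0.004 0.065 0 0" --pt "-0.004 0.073 0 0"

```text
clock: 36.1
tcp_pos: [0.701, 0.0267, 0.0901]
orientation: [-0.031, 1.0, -0.001, 0.0]
contact_force: [-0.0, -16.9, 6.9]
gripper_width: 0.0101
finger_force: 30.0
```

send_rows --pt "0 0 0 0" --pt "0 0 0 0" --pt "0 0 0 0" --pt "0 0 0 0" --pt "0 0 0 0"

```text
clock: 36.6
tcp_pos: [0.701, 0.0263, 0.0901]
orientation: [-0.03, 1.0, 0.0, 0.0]
contact_force: [-1.4, -0.4, 6.1]
gripper_width: 0.0094
finger_force: 30.0
```

send_rows --pt "0 0 0 0" --pt "0 0 0 0" --pt "0 0 0.01 0" --pt "0 0 0.04 0" --pt "0 0 0.07 0" --fingers 0.4

```text
clock: 37.1
tcp_pos: [0.6997, 0.0256, 0.1585]
orientation: [-0.03, 1.0, 0.0, -0.002]
contact_force: [-0.1, 0.3, 0.1]
gripper_width: 0.0282
finger_force: 0.0
```

send_rows --pt "-0.04 0.02 0.02 0" --pt "-0.08 0.04 0.04 0" --pt "-0.12 0.06 0.06 0" --pt "-0.16 0.06 0.06 0" --pt "-0.2 0.06 0.06 0" --fingers 1

```text
clock: 37.6
tcp_pos: [0.4995, 0.0859, 0.2203]
orientation: [-0.031, 1.0, 0.0, 0.001]
contact_force: [0.2, -0.4, 0.5]
gripper_width: 0.0009
finger_force: 0.0
```

```bash
python3 - <<'E'
from h import *
print(read_state()['tcp_pos'])
for c in ('top','side'):
    im,d=jars(c);W=cloud(c,im,d);hsv=cv2.cvtColor(im,cv2.COLOR_RGB2HSV);H,S,V=np.moveaxis(hsv,-1,0);x,y,z=np.moveaxis(W,-1,0)
    m=(H>45)&(H<90)&(S>90)&(V>50)&(abs(x-.7)<.05)&(abs(y+.04)<.05);q=W[m];print(c,'btn',len(q),np.round(np.median(q,0),4) if len(q) else '',np.round(cv2.minEnclosingCircle(q[:,:2].astype(np.float32))[0],4) if len(q) else '')
    if c=='side': save('side3c',cv2.resize(im[140:350,170:350],None,fx=2.8,fy=2.8,interpolation=cv2.INTER_CUBIC))
E
```

```text
[0.49945458 0.08594726 0.22026755]
top btn 55 [ 0.7033 -0.044   0.078 ] [ 0.7032 -0.0447]
side jar 196 [ 0.555 -0.277] 0.025 z 0.0898
side jar 185 [ 0.465 -0.277] 0.0253 z 0.0898
side jar 259 [ 0.557 -0.367] 0.0248 z 0.0896
side jar 165 [ 0.466 -0.367] 0.0242 z 0.09
side btn 61 [ 0.704  -0.0486  0.078 ] [ 0.7066 -0.0401]
```

View pics/side3c.png

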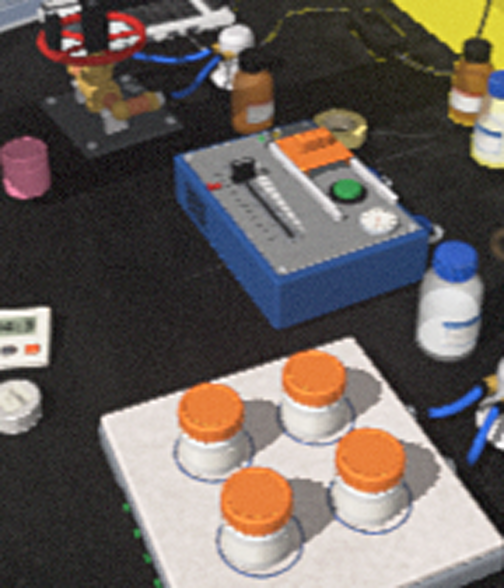

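The side crop shows all four jars on rings, the cover clear to the left, the green button free at (347,190), and the slider at the pointer. Pressing now.

send_rows --pt "0.04 -0.025 0 0" --pt "0.08 -0.05 -0.01 0" --pt "0.12 -0.075 -0.02 0" --pt "0.16 -0.1 -0.04 0" --pt "0.2 -0.12 -0.06 0"

```text
clock: 38.2
tcp_pos: [0.7031, -0.0363, 0.159]
orientation: [-0.03, 1.0, -0.0, 0.001]
contact_force: [-0.2, 0.3, -0.0]
gripper_width: 0.0002
finger_force: 0.0
```

send_rows --pt "0.005 -0.01 -0.02 0" --pt "0.005 -0.01 -0.04 0" --pt "0.005 -0.01 -0.06 0" --pt "0.005 -0.01 -0.06 0" --pt "0.005 -0.01 -0.06 0"

```text
clock: 38.7
tcp_pos: [0.7052, -0.0445, 0.0988]
orientation: [-0.03, 1.0, 0.0, -0.001]
contact_force: [0.2, -0.6, 1.3]
gripper_width: 0.0007
finger_force: 0.0
```

send_rows --pt "0 0 -0.01 0" --pt "0 0 -0.018 0" --pt "0 0 -0.024 0" --pt "0 0 -0.027 0" --pt "0 0 -0.028 0"

```text
clock: 39.2
tcp_pos: [0.7061, -0.0447, 0.0751]
orientation: [-0.03, 1.0, -0.0, 0.0]
contact_force: [-9.1, 1.0, 17.9]
gripper_width: 0.0007
finger_force: 9.0
```

send_rows --pt "0 0 0 0" --pt "0 0 0 0" --pt "0 0 0 0" --pt "0 0 0 0" --pt "0 0 0 0"

```text
clock: 39.7
tcp_pos: [0.7061, -0.0446, 0.0751]
orientation: [-0.03, 1.0, -0.0, 0.0]
contact_force: [-6.9, 1.2, 14.8]
gripper_width: 0.0006
finger_force: 7.2
```

send_rows --pt "0 0 0.02 0" --pt "0 0 0.05 0" --pt "-0.001 0.02 0.068 0" --pt "-0.003 0.05 0.068 0" --pt "-0.004 0.0705 0.068 0"

```text
clock: 40.2
tcp_pos: [0.7017, 0.0282, 0.1401]
orientation: [-0.03, 1.0, 0.0, 0.001]
contact_force: [-0.6, 0.4, -1.1]
gripper_width: 0.0
finger_force: 0.0
```

send_rows --pt "0 0 0 0" --pt "0 0 0 0" --pt "0 0 0 0" --pt "0 0 0 0" --pt "0 0 -0.01 0" --fingers 0.2

```text
clock: 40.7
tcp_pos: [0.7027, 0.025, 0.1304]
orientation: [-0.03, 1.0, -0.0, 0.002]
contact_force: [1.0, 0.5, 0.4]
gripper_width: 0.0343
finger_force: 0.0
```

send_rows --pt "0 0 -0.015 0" --pt "0 0 -0.03 0" --pt "0 0 -0.04 0" --pt "0 0 -0.04 0" --pt "0 0 -0.04 0"

```text
clock: 41.2
tcp_pos: [0.7012, 0.0257, 0.088]
orientation: [-0.03, 1.0, 0.0, -0.001]
contact_force: [1.0, 1.8, 0.1]
gripper_width: 0.0382
finger_force: 0.0
```

send_rows --pt "0 0 0 0" --pt "0 0 0 0" --pt "0 0 0 0" --pt "0 0 0 0" --pt "0 0 0 0" --fingers 1

```text
clock: 41.7
tcp_pos: [0.7015, 0.0258, 0.0891]
orientation: [-0.03, 1.0, 0.0, 0.0]
contact_force: [0.6, 0.5, 0.0]
gripper_width: 0.0099
finger_force: 30.0
```

send_rows --pt "0.001 -0.015 0 0" --pt "0.002 -0.033 0 0" --pt "0.003 -0.05 0 0" --pt "0.004 -0.065 0 0" --pt "0.004 -0.073 0 0"

```text
clock: 42.2
tcp_pos: [0.7056, -0.0442, 0.089]
orientation: [-0.028, 1.0, 0.006, 0.0]
contact_force: [0.3, 29.5, 1.2]
gripper_width: 0.0099
finger_force: 30.0
```

send_rows --pt "0 0 0 0" --pt "0 0 0 0" --pt "0 0 0 0" --pt "0 0 0 0" --pt "0 0 0 0"

```text
clock: 42.7
tcp_pos: [0.7057, -0.0439, 0.0891]
orientation: [-0.03, 1.0, 0.004, 0.0]
contact_force: [1.1, 13.0, 1.1]
gripper_width: 0.01
finger_force: 30.0
```

Shut against its stop (13 N). I'll release, back off and check everything.

send_rows --pt "0 0 0 0" --pt "0 0 0 0" --pt "0 0 0.01 0" --pt "0 0 0.04 0" --pt "0 0 0.08 0" --fingers 0.4

```text
clock: 43.2
tcp_pos: [0.7039, -0.0484, 0.1677]
orientation: [-0.03, 1.0, -0.0, -0.003]
contact_force: [0.2, 0.7, 0.4]
gripper_width: 0.0281
finger_force: 0.0
```

send_rows --pt "-0.04 0.02 0.02 0" --pt "-0.08 0.04 0.04 0" --pt "-0.12 0.06 0.06 0" --pt "-0.16 0.08 0.06 0" --pt "-0.2 0.1 0.06 0"

```text
clock: 43.7
tcp_pos: [0.5048, 0.0523, 0.2312]
orientation: [-0.029, 1.0, -0.0, 0.002]
contact_force: [-0.0, 1.0, -0.0]
gripper_width: 0.0285
finger_force: 0.0
```

send_rows --pt "-0.04 0.02 0 0" --pt "-0.08 0.04 0 0" --pt "-0.1 0.06 0 0" --pt "-0.1 0.06 0 0" --pt "-0.1 0.06 0 0"

```text
clock: 44.2
tcp_pos: [0.406, 0.1123, 0.2301]
orientation: [-0.03, 1.0, -0.0, 0.001]
contact_force: [0.0, 0.0, 0.6]
gripper_width: 0.0288
finger_force: 0.0
```

```bash
python3 - <<'E'
from h import *
print(read_state()['tcp_pos'])
for c in ('top','side'):
    im,d=jars(c);W=cloud(c,im,d)
    hsv=cv2.cvtColor(im,cv2.COLOR_RGB2HSV);H,S,V=np.moveaxis(hsv,-1,0);x,y,z=np.moveaxis(W,-1,0);reg=(x>.54)&(x<.79)&(abs(y+.02)<.16)
    m=(H>5)&(H<18)&(S>170)&(V>120)&reg&(z>.06);q=W[m];print(c,'cover',np.round(cv2.minAreaRect(q[:,:2].astype(np.float32))[0],4),'was .7033,-.0441 / .7061,-.0462')
    m=reg&(z>.084)&(z<.1)&(x<.655)&(x>.595)&(y<.05)&(V<130); q=W[m];print(' slider',np.round(q.mean(0),4))
    m=(np.hypot(x-.5443,y-.3103)<.08)&(z>.155)&(z<.185)&(V<90);q=W[m];print(' crank',len(q),np.round(np.median(q,0),4) if len(q) else '')
    if c=='side': save('side4c',cv2.resize(im[110:350,140:360],None,fx=2.5,fy=2.5,interpolation=cv2.INTER_CUBIC))
E
```

```text
[0.40596924 0.11228837 0.23013341]
top cover [ 0.7038 -0.0438] was .7033,-.0441 / .7061,-.0462
 slider [0.6137 0.014  0.0918]
 crank 25 [0.4884 0.2774 0.1674]
side jar 205 [ 0.554 -0.277] 0.0253 z 0.09
side jar 196 [ 0.466 -0.277] 0.0253 z 0.0899
side jar 253 [ 0.555 -0.366] 0.0243 z 0.0898
side jar 133 [ 0.466 -0.368] 0.0242 z 0.0897
side jar 44 [ 0.479 -0.375] 0.0134 z 0.0902
side cover [ 0.7061 -0.0474] was .7033,-.0441 / .7061,-.0462
 slider [0.6172 0.0158 0.09  ]
 crank 31 [0.4919 0.2715 0.1629]
```

View pics/side4c.png

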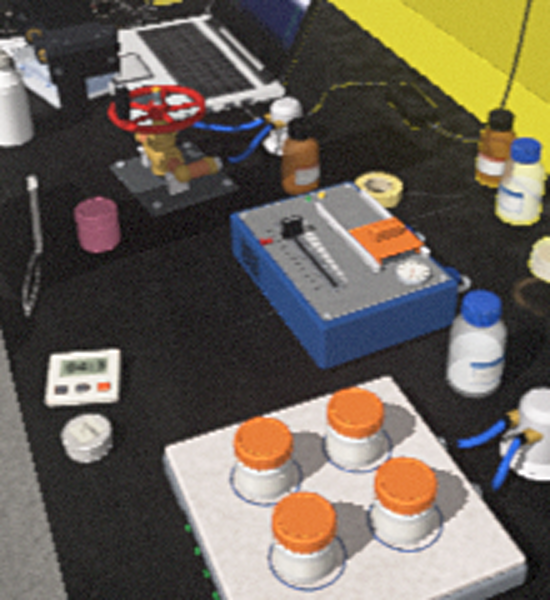

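The picture shows four jars upright on their rings, the cover shut at (385,240), the slider at the pointer, and the crank where I left it. Handing in.

```bash
python3 -c "
from cell import *
print(sign_off())"
```

```text
the job is handed in; nothing more can be done
None
```

I handed the job in with every step done by my own measurements; the interface gave no verdict back. All four jars stand within about 5 mm of their ring centres. The valve went to its stop and came back about 1.53 rad. The slider is level with the pointer, the button was pressed fully down, and the cover is shut against its stop.

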